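# Clear the bottle caps off the preparation tray

### The job

Clear the tray for the next infusion: use the fingertips to sweep all four loose bottle caps across the platform into the tray's side trough, then push the trough's blue cover over and press it fully shut. Only push, do not pick anything up; the amber vial on the tray stays standing where it is, and the other things on the worktop are left alone.

Things in the scene. Friction and masses are not known exactly. Their poses are not given: they have to be found in the camera images.
- tray: light grey moulded clearing tray, 250 x 211 mm, fixed to the worktop (does not move): raised platform on its right part, sunk trough with a blue cover along its left side. Origin at the centre of its underside, z up; its y axis points from the platform to the trough (robot's left, give or take the tray's yaw). Tray frame positions below are from this origin
- platform (a point): centre of the flat platform's top (tray x 0, y -22.5, z 32 mm). The platform spans tray x -120 to 120, y -100 to 55 mm and is open at y = 55 mm, where it drops into the trough; on its other three sides rims 5 mm thick rise 9 mm above it
- trough (a point): centre of the trough's floor (tray x 0, y 78, z 6 mm). The trough's inside spans tray x -120 to 120, y 55 to 101 mm; its outer wall is 5 mm thick, top at z = 33 mm
- cover_hinge (a point): middle of the cover's hinge line (tray x 0, y 108.5, z 34.5 mm), which runs along the tray's x on the outer wall. The cover is a clear blue 2.5 mm sheet, 242 mm long, reaching 53 mm from the hinge, with a 44 mm wide thumb tab in the middle reaching 64 mm
- cover (a joint): angle of the trough's cover, rad: 0 = shut flat over the trough (its top then at z = 36 mm), pi/2 = upright, 1.95 = its stop, leaning outwards; it starts open. The hinge is stiff (0.035 N m, under 1 N at the edge): the cover stays where it is left and must be pushed all the way down
- cover_edge (a point): middle of the cover's thumb tab edge, 64 mm from the hinge line; it moves with the cover
- cap_1: flip-off bottle cap, blue plastic disc with an aluminium skirt, loose, lying flat on the tray's platform, 28 mm diameter, 9 mm high, about 12 g; origin at the centre of its underside, z up
- cap_2: flip-off bottle cap, orange plastic disc with an aluminium skirt, loose, lying flat on the tray's platform, 28 mm diameter, 9 mm high, about 12 g; origin at the centre of its underside, z up
- cap_3: flip-off bottle cap, blue plastic disc with an aluminium skirt, loose, lying flat on the tray's platform, 28 mm diameter, 9 mm high, about 12 g; origin at the centre of its underside, z up
- cap_4: flip-off bottle cap, green plastic disc with an aluminium skirt, loose, lying flat on the tray's platform, 28 mm diameter, 9 mm high, about 12 g; origin at the centre of its underside, z up
- vial: amber vial with a red cap, 29 mm diameter, 55 mm high, 28 g, loose, standing on the tray's platform among the bottle caps; origin at the centre of its underside. Stays where it stands
- gel: hand gel pump bottle, 173 mm high, standing behind the tray; bystander
- tall_carton: tall white medicine carton, 159 mm high, behind the tray to the left; bystander
- carton: flat white medicine carton, 116 mm wide, 78 mm high, behind the tray; bystander
- white_vial: white vial with a white cap, 29 mm diameter, 55 mm high, behind the tray; bystander
- calculator: black pocket calculator lying near the front edge to the right, 112 x 68 x 12 mm; bystander
- stamp: hand date stamp with a brown knob, 70 mm high, to the right of the tray; bystander
- marker: black marker pen, 135 mm long, lying near the front edge to the left; bystander

How it is judged:
On the way, in this order (a step that is already met when the one before it is completed fails the run):
1. all four caps are in the trough (y of cap_1 in the frame of tray between 0.055 and 0.101 m and x of cap_1 in the frame of tray between -0.122 and 0.122 m and z of each of cap_1, cap_2, cap_3, cap_4 in the frame of tray below 0.027 m and y of cap_2 in the frame of tray between 0.055 and 0.101 m and x of cap_2 in the frame of tray between -0.122 and 0.122 m and y of cap_3 in the frame of tray between 0.055 and 0.101 m and x of cap_3 in the frame of tray between -0.122 and 0.122 m and y of cap_4 in the frame of tray between 0.055 and 0.101 m and x of cap_4 in the frame of tray between -0.122 and 0.122 m), for 0.2 s.
2. the cover is shut (value of joint cover below 0.06 rad), for 0.2 s.
At the end, for the whole second after the job is handed in: All four caps rest inside the trough, their origins below 27 mm over the worktop (the platform is at 32 mm); the cover is shut to within 0.06 rad; the amber vial stands upright within 20 mm of its starting place (all of step 1 and value of joint cover below 0.06 rad and distance of vial from where it was at the start of the episode below 0.02 m and angle between vial's own z axis and vertical below 0.2 rad and linear speed of each of cap_1, cap_2, cap_3, cap_4 below 0.02 m/s); the robot touches nothing.
It fails at once if a cap is lifted 20 mm or more above the platform (height (world z) of any of cap_1, cap_2, cap_3, cap_4 above 0.052 m).
It fails at once if the amber vial is moved 20 mm, lifted or tipped (distance of vial from where it was at the start of the episode above 0.02 m or angle between vial's own z axis and vertical above 0.4 rad or height (world z) of vial above 0.042 m).
It fails at once if another loose thing on the worktop is moved more than 30 mm (distance of any of gel, tall_carton, carton, white_vial, calculator, stamp, marker from where it was at the start of the episode above 0.03 m).
It also fails if it takes over 58 s, if anything falls off the work surface, if the arm or the gripper's body presses on something with over 40 N, if the wrist force passes 120 N, or if a joint passes its speed limit or range.

### The arm

A 7-joint arm with a two-finger parallel gripper is mounted at the origin on a cart in front of the work surface, level with it; the furniture and walls round the work are solid. World frame = base frame: x ahead of the robot, y to its left, z up, the work surface at z = 0. Lengths are in m, angles in rad, forces in N, time in s.
With the tool pointing down it reaches from about 0.425 to 0.925 m from the base axis. Payload 6.8 kg.
Tool frame: the origin (TCP) lies at the very end of the fingers, on their centre line; the grasp point (between the pads) lies 19 mm behind it; z points along the fingers, y is the line along which they close (so a half turn about z gives the same grasp; the last joint's range is limited). The gripper opens to 85 mm and grips with 20 to 120 N. Pads are 22 mm wide; open, the fingers measure 114 mm over their backs; the gripper's body (76 mm by 85 mm) begins 54 mm behind the grasp point. The pads swing forward as they close: fully open they stand 13 mm farther back than shut.
Start: joints at [1.014, 0.477, 0.022, 1.555, -0.011, 1.109, -0.083], TCP at [0.293, -0.608, 0.231] pointing down, gripper open.
Joint ranges: [-2.96, 2.96], [-0.34, 2.1], [-1.41, 1.46], [0.24, 2.44], [-1.37, 4.51], [0.17, 1.92], [-2.96, 2.96]. Speed limits (rad/s): [2.39, 2.39, 3.14, 3.14, 3.14, 3.14, 3.14].

### API

Orientations are given as a unit quaternion [w, x, y, z].
In Python, from station import telemetry, viewer, job, search_frame, cut_out gives the robot as it stands. The module is installed in compiled form; this text tells all that it offers.
- The arm moves only by the shell command python3 -m crank 'ROWS' [FORCE]. ROWS is JSON, a list of rows, each an object with "delta_rot": the turn, a rotation vector about the tool's x, y, z in degrees, a list of three; "xyz": the shift along the tool's x, y, z in m, a list of three; "fingers": the gripper command: -1 is fully open, 1 is shut, values between are in proportion. In form: [{"delta_rot": [ax, ay, az], "xyz": [dx, dy, dz], "fingers": fingers}, ...]. A call has 1 to 10 rows; each row is the pose to reach, as a shift and turn from the pose commanded when the call began, along the tool's axes at that moment; what a row does not reach only later rows make up. A row lasts 1/10 s, in which the tool goes at most 50 mm and 8.59 degrees, less where a joint would pass 70% of its speed; a pose out of reach is approached as far as the arm can. A call with a gripper value outside its range is refused whole. The fingers move at their own pace and stop on an object; FORCE is the grip in N (left out, the last holds). Time passes only in rows, so rows that repeat a pose let the fingers close. It gives the time, the measured TCP pose, the force, the opening and the grip force at its end, in the units of the state.
- telemetry.get_obs(): the state, without advancing time (a new reading comes with each control period).
- viewer.read_camera(name): name is "side" or "top" or "wrist"; returns a dict with "img" (480x640x3 uint8, red, green, blue), "fx", "fy", "cx", "cy" (pixels), "origin" and "rotation" of the camera in the world. Camera axes: x right, y up, looking along -z (the intrinsics and any distortion apply to the point x, -y, -z); pixel columns grow to the right and rows downward; lengths in m; the calibration is good to about 2 mm. A picture is of the moment at which its call begins. There is no depth.
- job.hand_in(): hands the job in; it is judged then, once.
Trained networks look in the newest picture that a camera, given by its name, has taken for a name from the list of things; names that differ only in an ending like _2 or _b are one class to them, and where a whole thing is asked for, a point or a joint stands for the part that bears it (a point fixed in the world has none). Each returns a list of dicts, best first, with "score" (0 to 1); they miss things now and then, are a little off and sometimes report something else, mostly with a low value. They report only what shows in the picture. A call takes as long as a camera call.
- search_frame(camera, thing): "pixel" ([column, row] in pixels, amid what is visible of it).
- cut_out(camera, thing): "pixels" (480x640 bool, what is visible of it) and "pixel" ([column, row] in pixels, amid what is visible of it).
The state is a dict: "t": time; "q": joint angles; "joint_vel": joint speeds; "joint_torque": joint torques, N m; "eef_pos": TCP position; "tool_rot": TCP orientation; "contact_force": force on the tool from outside, world axes, zero at the start; "torque": the same for the moment, N m; "gripper_width": opening from 0.0 (shut) to 1.0 (fully open); "grasp_force": force on a finger pad.
Only numpy, scipy, OpenCV 4.12 (cv2) and the standard library are available. Lean on these libraries where they do the work, as an engineer would, in place of code of your own. Each camera call takes 0.05 s, during which the arm holds its last target. There are 200 camera calls.

## Working session

There is one attempt and no reset: what is moved stays moved. The work goes in short steps, Python scripts to look and compute and a shell command to move; the robot and the scene stay as the last step left them, time stands still between calls to the robot, and variables do not carry over. Pictures are saved under pics/ and viewed, at most 12 in all, crops included, and the job is handed in when it is done.

```bash
mkdir -p pics
cat > h.py <<'E'
import numpy as np, cv2
from station import telemetry, viewer, job, search_frame, cut_out
def ray(c,px):
    d=np.array([(px[0]-c["cx"])/c["fx"],-(px[1]-c["cy"])/c["fy"],-1.0])
    return np.array(c["origin"]),np.array(c["rotation"])@d
def atz(c,px,z):
    o,d=ray(c,px); return o+d*(z-o[2])/d[2]
def proj(c,p):
    v=np.array(c["rotation"]).T@(np.array(p)-np.array(c["origin"]))
    return np.array([c["cx"]+c["fx"]*v[0]/-v[2],c["cy"]-c["fy"]*v[1]/-v[2]])
E
python3 - <<'E'
from h import *
s=telemetry.get_obs();print({k:np.round(s[k],3) for k in("t","eef_pos","tool_rot","contact_force","gripper_width")})
for n in("top","side"):
    c=viewer.read_camera(n);cv2.imwrite(f"pics/{n}0.png",c["img"][:,:,::-1])
    print(n,[k for k in c],np.round(c["origin"],3),np.round(c["rotation"],3).tolist(),c["fx"],c["cx"],c["cy"])
    for t in("cap_1","cap_2","cap_4","vial","cover_edge","cover_hinge","tray","platform","trough"):
        print(t,[(np.round(r["pixel"]),round(r["score"],2),np.round(atz(c,r["pixel"],.041),3)) for r in search_frame(n,t)[:4]])
E
```

```text
{'t': np.float64(0.0), 'eef_pos': array([ 0.293, -0.608,  0.23 ]), 'tool_rot': array([-0.001,  0.975,  0.223, -0.   ]), 'contact_force': array([0.924, 0.004, 0.425]), 'gripper_width': np.float64(1.001)}
top ['img', 'fx', 'fy', 'cx', 'cy', 'origin', 'rotation'] [ 0.324 -0.036  1.253] [0.714, 0.056, -0.074, -0.694] 500.1655817847358 314.1093929267639 238.0752619016567Traceback (most recent call last):
  File "<stdin>", line 7, in <module>
  File "h.py", line 7, in atz
    o,d=ray(c,px); return o+d*(z-o[2])/d[2]
        ~~~^^^^^^
  File "h.py", line 5, in ray
    return np.array(c["origin"]),np.array(c["rotation"])@d
                                 ~~~~~~~~~~~~~~~~~~~~~~~^~
ValueError: matmul: Input operand 1 has a mismatch in its core dimension 0, with gufunc signature (n?,k),(k,m?)->(n?,m?) (size 3 is different from 4)
```

```bash
sed -i 's/np.array(c\["rotation"\])/Rm(c["rotation"])/' h.py
cat >> h.py <<'E'
from scipy.spatial.transform import Rotation as Ro
def Rm(q): return Ro.from_quat([q[1],q[2],q[3],q[0]]).as_matrix()
E
python3 - <<'E'
from h import *
for n in("top","side"):
    c=viewer.read_camera(n);cv2.imwrite(f"pics/{n}0.png",c["img"][:,:,::-1])
    print(n,np.round(c["origin"],3),np.round(c["rotation"],3).tolist(),c["fx"],c["cx"],c["cy"])
    for t in("cap_1","cap_2","cap_4","vial","cover_edge","cover_hinge","tray","platform","trough"):
        print(t,[(np.round(r["pixel"]),round(r["score"],2),np.round(atz(c,r["pixel"],.041),3)) for r in search_frame(n,t)[:5]])
E
```

```text
top [ 0.324 -0.036  1.253] [0.714, 0.056, -0.074, -0.694] 500.1655817847358 314.1093929267639 238.0752619016567
cap_1 [(array([280., 285.]), 0.67, array([0.434, 0.017, 0.041])), (array([284., 241.]), 0.43, array([0.541, 0.011, 0.041])), (array([293., 228.]), 0.39, array([ 0.574, -0.01 ,  0.041])), (array([380., 154.]), 0.36, array([ 0.773, -0.225,  0.041]))]
cap_2 [(array([280., 285.]), 0.67, array([0.434, 0.017, 0.041])), (array([284., 241.]), 0.43, array([0.541, 0.011, 0.041])), (array([293., 228.]), 0.39, array([ 0.574, -0.01 ,  0.041])), (array([380., 154.]), 0.36, array([ 0.773, -0.225,  0.041]))]
cap_4 [(array([280., 285.]), 0.67, array([0.434, 0.017, 0.041])), (array([284., 241.]), 0.43, array([0.541, 0.011, 0.041])), (array([293., 228.]), 0.39, array([ 0.574, -0.01 ,  0.041])), (array([380., 154.]), 0.36, array([ 0.773, -0.225,  0.041]))]
vial [(array([281., 202.]), 0.54, array([0.639, 0.022, 0.041]))]
cover_edge [(array([228., 241.]), 0.83, array([0.538, 0.148, 0.041])), (array([331., 160.]), 0.75, array([ 0.753, -0.101,  0.041])), (array([276., 149.]), 0.5, array([0.778, 0.
[... 858 characters left out ...]
9, array([ 0.571, -0.013,  0.041])), (array([298., 240.]), 0.51, array([ 0.498, -0.017,  0.041]))]
cap_4 [(array([300., 230.]), 0.63, array([0.538, 0.004, 0.041])), (array([315., 226.]), 0.59, array([ 0.571, -0.013,  0.041])), (array([298., 240.]), 0.51, array([ 0.498, -0.017,  0.041]))]
vial [(array([314., 202.]), 0.55, array([0.681, 0.05 , 0.041]))]
cover_edge [(array([238., 211.]), 0.63, array([0.56 , 0.168, 0.041]))]
cover_hinge [(array([298., 243.]), 0.52, array([ 0.486, -0.024,  0.041]))]
tray [(array([276., 232.]), 0.62, array([0.508, 0.041, 0.041]))]
platform [(array([273., 231.]), 0.68, array([0.511, 0.048, 0.041]))]
trough [(array([273., 231.]), 0.78, array([0.51 , 0.049, 0.041]))]
```

View pics/top0.png

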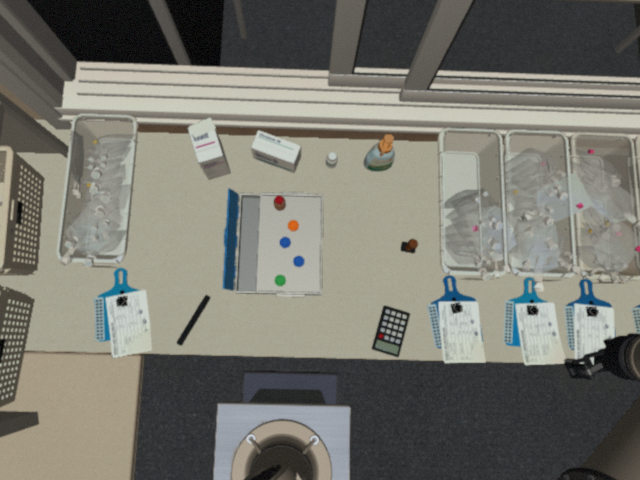

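View pics/side0.png

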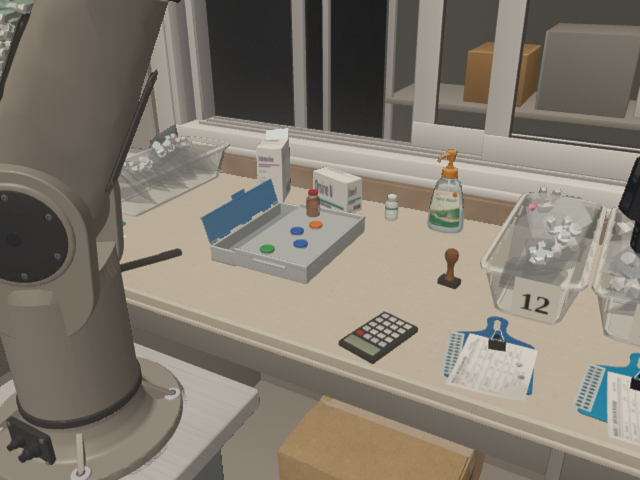

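Run:
```python
from h import *
from scipy.optimize import least_squares
c=viewer.read_camera("top");im=c["img"];hsv=cv2.cvtColor(im,cv2.COLOR_RGB2HSV)
cv2.imwrite("pics/crop.png",cv2.resize(im[180:306,215:335,::-1],None,fx=4.7,fy=4.7,interpolation=cv2.INTER_CUBIC))
for nm,lo,hi,z in(("green",45,80,.041),("orange",8,20,.041),("blue",100,125,.041),("red",0,5,.087)):
    m=cv2.inRange(hsv,(lo,130,60),(hi,255,255)); m[:, :240]=0;m[:,330:]=0;m[:190]=0;m[300:]=0
    n,l,st,ce=cv2.connectedComponentsWithStats(m)
    for i in range(1,n):
        if st[i,4]>15: print(nm,ce[i].round(1),st[i,4],atz(c,ce[i],z).round(4))
```

```text
green [279.8 279.9] 69 [0.445  0.0181 0.041 ]
orange [292.8 225.1] 88 [ 0.5817 -0.0089  0.041 ]
blue [284.7 241.9] 74 [0.539  0.0094 0.041 ]
blue [298.4 260.9] 78 [ 0.4929 -0.0256  0.041 ]
```

View pics/crop.png

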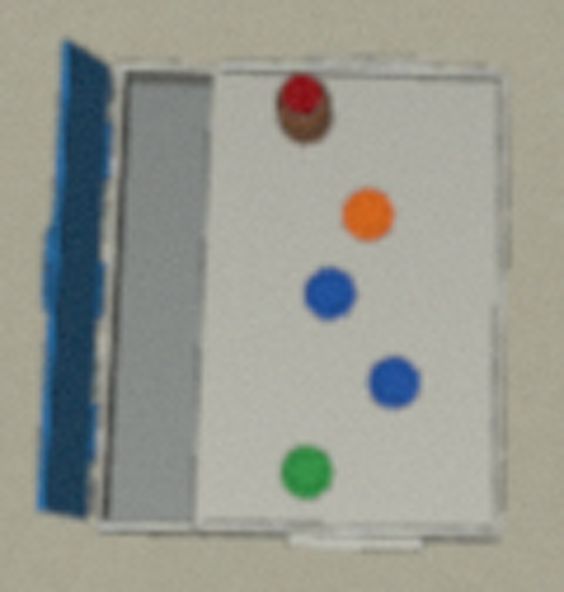

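Run:
```python
from h import *
from scipy.optimize import least_squares
c=viewer.read_camera("top")
cr=lambda u,v:[214.6+u/4.7,179.6+v/4.7]
obs=[(212,74,.12,.055,.032),(196,524,-.12,.055,.032),(498,80,.12,-.10,.032),(125,74,.12,.101,.03),(491,520,-.12,-.10,.036),(497,537,-.125,-.105,.041),(507,71,.125,-.105,.041)]
P=lambda t,x,y:np.array([t[0]+np.cos(t[2])*x-np.sin(t[2])*y,t[1]+np.sin(t[2])*x+np.cos(t[2])*y])
def f(t): return np.concatenate([proj(c,[*P(t,x,y),z])-cr(u,v) for u,v,x,y,z in obs])
r=least_squares(f,[.54,.04,0]);t=r.x;print(t.round(4),np.rad2deg(t[2]),r.fun.round(1))
R=np.array([[np.cos(t[2]),-np.sin(t[2])],[np.sin(t[2]),np.cos(t[2])]])
for n,p in dict(green=(279.8,279.9),orange=(292.8,225.1),bl1=(284.7,241.9),bl2=(298.4,260.9)).items():
    w=atz(c,p,.041)[:2];print(n,w.round(4),(R.T@(w-t[:2])).round(4))
w=atz(c,cr(302,94),.087)[:2];print("vial",w.round(4),(R.T@(w-t[:2])).round(4))
# cover angle from corners: u,v top image of cover edge at x=+-.121
for u,v,x in((66,40,.121),(40,510,-.121)):
    best=min(np.arange(0,1.96,.01),key=lambda a:np.linalg.norm(proj(c,[*P(t,x,.1085-.053*np.cos(a)),.0345+.053*np.sin(a)])-cr(u,v)));print(best)
```

```text
[0.5384 0.0224 0.0085] 0.486130003379081 [-0.6 -0.1 -0.8 -0.3  0.1  0.  -0.3 -0.3  0.2  1.6  1.1 -0.1  0.3 -0.9]
green [0.4451 0.018 ] [-0.0933 -0.0036]
orange [ 0.5818 -0.009 ] [ 0.0431 -0.0318]
bl1 [0.539  0.0095] [ 0.0005 -0.0129]
bl2 [ 0.4928 -0.0256] [-0.046  -0.0476]
vial [0.6336 0.0255] [0.0952 0.0023]
1.87
1.8900000000000001
```

```bash
python3 -m crank '[{"delta_rot":[0,0,-6],"xyz":[0.03,-0.029,0.005],"fingers":0.65},{"delta_rot":[0,0,-13],"xyz":[0.063,-0.061,0.01],"fingers":0.65},{"delta_rot":[0,0,-20],"xyz":[0.096,-0.093,0.02],"fingers":0.65},{"delta_rot":[0,0,-27],"xyz":[0.13,-0.126,0.03],"fingers":0.65},{"delta_rot":[0,0,-34],"xyz":[0.163,-0.158,0.03],"fingers":0.65},{"delta_rot":[0,0,-41],"xyz":[0.196,-0.19,0.03],"fingers":0.65},{"delta_rot":[0,0,-48],"xyz":[0.23,-0.223,0.03],"fingers":0.65},{"delta_rot":[0,0,-55],"xyz":[0.263,-0.255,0.03],"fingers":0.65},{"delta_rot":[0,0,-61],"xyz":[0.296,-0.287,0.03],"fingers":0.65},{"delta_rot":[0,0,-64.7],"xyz":[0.32,-0.31,0.03],"fingers":0.65}]'
python3 - <<'E'
from h import *
s=telemetry.get_obs();print({k:np.round(s[k],4) for k in("t","q","eef_pos","tool_rot","contact_force","gripper_width")});print(Rm(s["tool_rot"]).round(4).tolist())
E
```

```text
t: 2.2
eef_pos: [0.4476, -0.187, 0.2018]
tool_rot: [0.0, 0.702, 0.712, 0.0]
contact_force: [1.5, -0.4, 0.4]
gripper_width: 0.176
grasp_force: 0.0
{'t': np.float64(2.2), 'q': array([ 0.6153,  0.2259, -0.3963,  2.0085,  0.1079,  0.926 ,  0.1766]), 'eef_pos': array([ 0.4476, -0.187 ,  0.2018]), 'tool_rot': array([3.000e-04, 7.023e-01, 7.119e-01, 4.000e-04]), 'contact_force': array([ 1.4759, -0.409 ,  0.448 ]), 'gripper_width': np.float64(0.1755)}
[[-0.0135, 0.9999, 0.0011], [0.9999, 0.0135, 0.0001], [0.0001, 0.0011, -1.0]]
```

```bash
python3 -m crank '[{"delta_rot":[0,0,0],"xyz":[0.035,0.012,0.02],"fingers":0.65},{"delta_rot":[0,0,0],"xyz":[0.075,0.026,0.045],"fingers":0.65},{"delta_rot":[0,0,0],"xyz":[0.11,0.04,0.07],"fingers":0.65},{"delta_rot":[0,0,0],"xyz":[0.126,0.047,0.09],"fingers":0.65},{"delta_rot":[0,0,0],"xyz":[0.126,0.047,0.12],"fingers":0.65},{"delta_rot":[0,0,0],"xyz":[0.126,0.047,0.145],"fingers":0.65},{"delta_rot":[0,0,0],"xyz":[0.126,0.047,0.157],"fingers":0.65},{"delta_rot":[0,0,0],"xyz":[0.126,0.047,0.157],"fingers":0.65}]'
python3 - <<'E'
from h import *
s=telemetry.get_obs();print({k:np.round(s[k],4) for k in("eef_pos","contact_force")})
a=viewer.read_camera("side")["img"][170:300,190:380];b=viewer.read_camera("wrist")["img"]
a=cv2.resize(a,(640,438),interpolation=cv2.INTER_CUBIC);cv2.imwrite("pics/s1.png",cv2.resize(np.hstack([a,cv2.resize(b,(584,438))]),(800,286))[:,:,::-1])
E
```

```text
t: 3.0
eef_pos: [0.4918, -0.0637, 0.0431]
tool_rot: [-0.001, 0.705, 0.71, -0.001]
contact_force: [-0.3, -1.4, -0.4]
gripper_width: 0.174
grasp_force: 0.0
{'eef_pos': array([ 0.4918, -0.0637,  0.0431]), 'contact_force': array([-0.3282, -1.4017, -0.3521])}
```

View pics/s1.png

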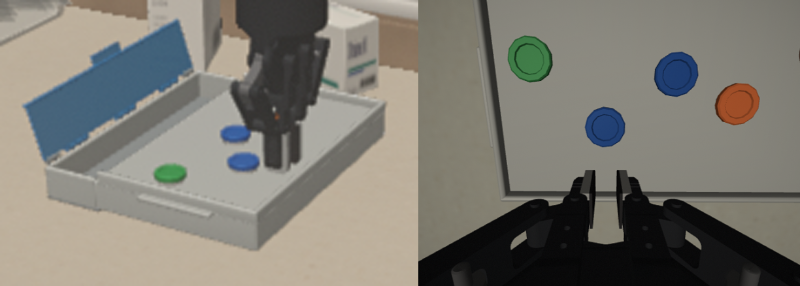

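```bash
python3 -m crank '[{"delta_rot":[0,0,0],"xyz":[0,0,0.008],"fingers":0.65},{"delta_rot":[0,0,0],"xyz":[0.015,0,0.008],"fingers":0.65},{"delta_rot":[0,0,0],"xyz":[0.033,0,0.008],"fingers":0.65},{"delta_rot":[0,0,0],"xyz":[0.053,0,0.008],"fingers":0.65},{"delta_rot":[0,0,0],"xyz":[0.073,0,0.008],"fingers":0.65},{"delta_rot":[0,0,0],"xyz":[0.092,0,0.008],"fingers":0.65},{"delta_rot":[0,0,0],"xyz":[0.108,0,0.008],"fingers":0.65},{"delta_rot":[0,0,0],"xyz":[0.12,0,0.008],"fingers":0.65},{"delta_rot":[0,0,0],"xyz":[0.132,0,0.008],"fingers":0.65},{"delta_rot":[0,0,0],"xyz":[0.142,0,0.008],"fingers":0.65}]'
python3 - <<'E'
from h import *
a=viewer.read_camera("side")["img"][170:300,190:380];b=viewer.read_camera("wrist")["img"]
a=cv2.resize(a,(640,438),interpolation=cv2.INTER_CUBIC);cv2.imwrite("pics/s2.png",cv2.resize(np.hstack([a,cv2.resize(b,(584,438))]),(800,286))[:,:,::-1])
E
```

```text
t: 4.1
eef_pos: [0.492, 0.0789, 0.0365]
tool_rot: [0.0, 0.705, 0.71, 0.0]
contact_force: [0.5, -0.3, -0.2]
gripper_width: 0.175
grasp_force: 0.0
```

View pics/s2.png

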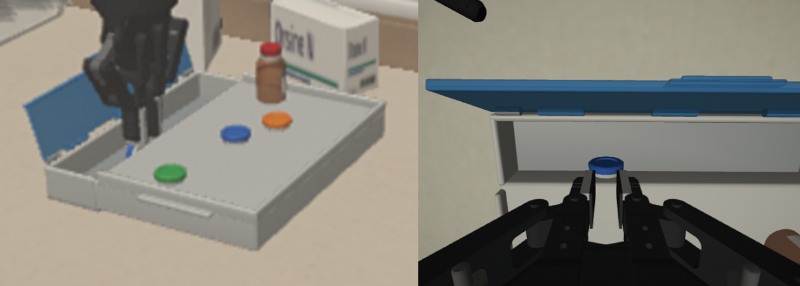

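```bash
python3 -m crank '[{"delta_rot":[0,0,0],"xyz":[0,0,-0.03],"fingers":0.65},{"delta_rot":[0,0,0],"xyz":[-0.035,0.016,-0.03],"fingers":0.65},{"delta_rot":[0,0,0],"xyz":[-0.075,0.034,-0.03],"fingers":0.65},{"delta_rot":[0,0,0],"xyz":[-0.107,0.047,-0.03],"fingers":0.65},{"delta_rot":[0,0,0],"xyz":[-0.108,0.047,-0.02],"fingers":0.65},{"delta_rot":[0,0,0],"xyz":[-0.108,0.047,0],"fingers":0.65}]'
python3 -m crank '[{"delta_rot":[0,0,0],"xyz":[0.015,0,0.0],"fingers":0.65},{"delta_rot":[0,0,0],"xyz":[0.033,0,0],"fingers":0.65},{"delta_rot":[0,0,0],"xyz":[0.053,0,0],"fingers":0.65},{"delta_rot":[0,0,0],"xyz":[0.07,0,0],"fingers":0.65},{"delta_rot":[0,0,0],"xyz":[0.084,0,0],"fingers":0.65},{"delta_rot":[0,0,0],"xyz":[0.098,0,0],"fingers":0.65},{"delta_rot":[0,0,0],"xyz":[0.11,0,0],"fingers":0.65},{"delta_rot":[0,0,0],"xyz":[0.11,0,0],"fingers":0.65}]'
python3 - <<'E'
from h import *
b=viewer.read_camera("wrist")["img"]
cv2.imwrite("pics/s3.png",b[:,:,::-1])
E
```

```text
t: 4.8
eef_pos: [0.5408, -0.0318, 0.0368]
tool_rot: [0.001, 0.706, 0.708, 0.001]
contact_force: [0.1, 0.7, -0.2]
gripper_width: 0.173
grasp_force: 0.0
t: 5.6
eef_pos: [0.5387, 0.0832, 0.0366]
tool_rot: [-0.0, 0.704, 0.711, 0.001]
contact_force: [-0.3, 0.1, 0.4]
gripper_width: 0.171
grasp_force: 0.0
```

View pics/s3.png

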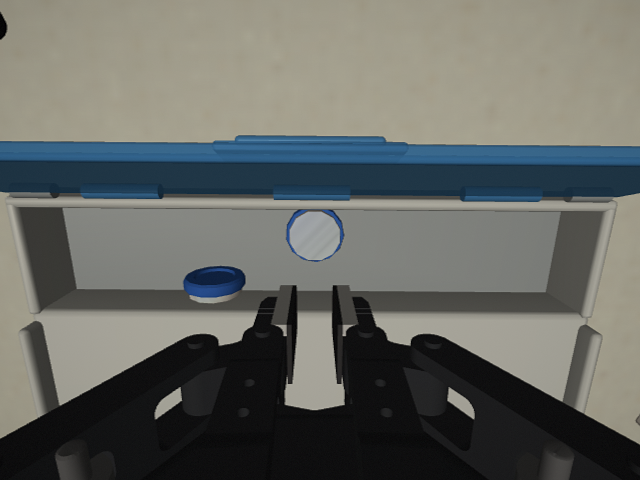

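```bash
python3 -m crank '[{"delta_rot":[0,0,0],"xyz":[0,0,-0.03],"fingers":0.65},{"delta_rot":[0,0,0],"xyz":[-0.04,0.005,-0.03],"fingers":0.65},{"delta_rot":[0,0,0],"xyz":[-0.085,0.02,-0.03],"fingers":0.65},{"delta_rot":[0,0,0],"xyz":[-0.12,0.038,-0.03],"fingers":0.65},{"delta_rot":[0,0,0],"xyz":[-0.132,0.043,-0.025],"fingers":0.65},{"delta_rot":[0,0,0],"xyz":[-0.132,0.043,-0.01],"fingers":0.65},{"delta_rot":[0,0,0],"xyz":[-0.132,0.043,0],"fingers":0.65}]'
python3 -m crank '[{"delta_rot":[0,0,0],"xyz":[0.015,-0.001,0.0],"fingers":0.65},{"delta_rot":[0,0,0],"xyz":[0.031,-0.005,0],"fingers":0.65},{"delta_rot":[0,0,0],"xyz":[0.048,-0.011,0],"fingers":0.65},{"delta_rot":[0,0,0],"xyz":[0.066,-0.014,0],"fingers":0.65},{"delta_rot":[0,0,0],"xyz":[0.084,-0.016,0],"fingers":0.65},{"delta_rot":[0,0,0],"xyz":[0.1,-0.016,0],"fingers":0.65},{"delta_rot":[0,0,0],"xyz":[0.115,-0.016,0],"fingers":0.65},{"delta_rot":[0,0,0],"xyz":[0.128,-0.016,0],"fingers":0.65},{"delta_rot":[0,0,0],"xyz":[0.134,-0.016,0],"fingers":0.65},{"delta_rot":[0,0,0],"xyz":[0.134,-0.016,0],"fingers":0.65}]'
```

```text
t: 6.35
eef_pos: [0.5814, -0.0504, 0.0346]
tool_rot: [-0.001, 0.705, 0.71, -0.0]
contact_force: [-0.2, 0.8, -0.5]
gripper_width: 0.175
grasp_force: 0.0
t: 7.35
eef_pos: [0.5658, 0.0841, 0.0363]
tool_rot: [-0.0, 0.704, 0.71, 0.0]
contact_force: [0.1, 0.9, -0.1]
gripper_width: 0.177
grasp_force: 0.0
```

```bash
python3 -m crank '[{"delta_rot":[0,0,0],"xyz":[0,0,-0.03],"fingers":0.65},{"delta_rot":[0,0,0],"xyz":[-0.03,-0.03,-0.03],"fingers":0.65},{"delta_rot":[0,0,0],"xyz":[-0.06,-0.065,-0.03],"fingers":0.65},{"delta_rot":[0,0,0],"xyz":[-0.09,-0.1,-0.03],"fingers":0.65},{"delta_rot":[0,0,0],"xyz":[-0.105,-0.118,-0.03],"fingers":0.65},{"delta_rot":[0,0,0],"xyz":[-0.105,-0.118,-0.012],"fingers":0.65},{"delta_rot":[0,0,0],"xyz":[-0.105,-0.118,0.0],"fingers":0.65}]'
python3 -m crank '[{"delta_rot":[0,0,0],"xyz":[0.015,0,0.0],"fingers":0.65},{"delta_rot":[0,0,0],"xyz":[0.031,0,0],"fingers":0.65},{"delta_rot":[0,0,0],"xyz":[0.049,0,0],"fingers":0.65},{"delta_rot":[0,0,0],"xyz":[0.066,0,0],"fingers":0.65},{"delta_rot":[0,0,0],"xyz":[0.081,0,0],"fingers":0.65},{"delta_rot":[0,0,0],"xyz":[0.095,0,0],"fingers":0.65},{"delta_rot":[0,0,0],"xyz":[0.105,0,0],"fingers":0.65},{"delta_rot":[0,0,0],"xyz":[0.105,0,0],"fingers":0.65}]'
python3 - <<'E'
from h import *
b=viewer.read_camera("wrist")["img"]
cv2.imwrite("pics/s4.png",b[:,:,::-1])
E
```

```text
t: 8.05
eef_pos: [0.448, -0.0249, 0.0359]
tool_rot: [0.0, 0.706, 0.708, -0.0]
contact_force: [0.5, 0.2, 0.3]
gripper_width: 0.175
grasp_force: 0.0
t: 8.85
eef_pos: [0.4481, 0.0835, 0.0361]
tool_rot: [-0.0, 0.704, 0.71, 0.0]
contact_force: [0.2, 0.4, -0.2]
gripper_width: 0.174
grasp_force: 0.0
```

View pics/s4.png

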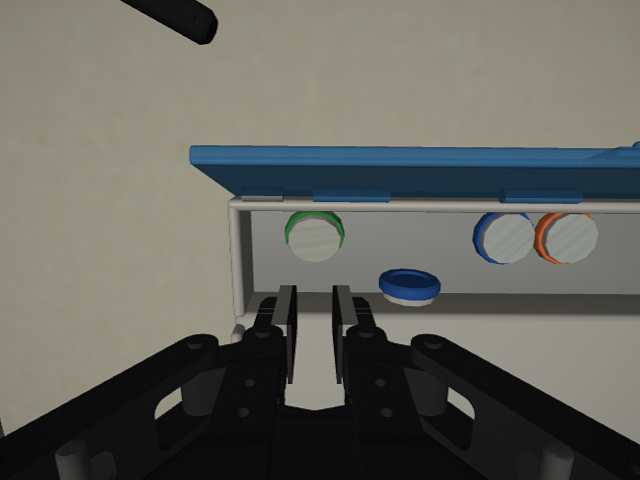

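```bash
python3 -m crank '[{"delta_rot":[0,0,0],"xyz":[0,0,-0.02],"fingers":0.65},{"delta_rot":[0,0,0],"xyz":[0.003,0.02,-0.03],"fingers":0.65},{"delta_rot":[0,0,0],"xyz":[0.007,0.043,-0.03],"fingers":0.65},{"delta_rot":[0,0,0],"xyz":[0.007,0.043,-0.02],"fingers":0.65},{"delta_rot":[0,0,0],"xyz":[0.007,0.043,-0.006],"fingers":0.65},{"delta_rot":[0,0,0],"xyz":[0.007,0.043,0.0],"fingers":0.65},{"delta_rot":[0,0,0],"xyz":[0.007,0.043,0.006],"fingers":0.65}]'
python3 -m crank '[{"delta_rot":[0,0,0],"xyz":[0,0,0.004],"fingers":0.65},{"delta_rot":[0,0,0],"xyz":[0,0,0.008],"fingers":0.65},{"delta_rot":[0,0,0],"xyz":[0,0,0.01],"fingers":0.65}]'
python3 - <<'E'
from h import *
b=viewer.read_camera("wrist")["img"]
cv2.imwrite("pics/s5.png",b[140:400,:,::-1])
E
```

```text
t: 9.6
eef_pos: [0.4927, 0.0895, 0.0309]
tool_rot: [0.001, 0.705, 0.71, 0.002]
contact_force: [6.8, -0.9, 29.6]
gripper_width: 0.174
grasp_force: 14.4
t: 9.9
eef_pos: [0.4964, 0.0931, 0.0272]
tool_rot: [0.003, 0.704, 0.71, 0.005]
contact_force: [-15.3, 4.5, 90.6]
gripper_width: 0.18
grasp_force: 48.3
```

View pics/s5.png

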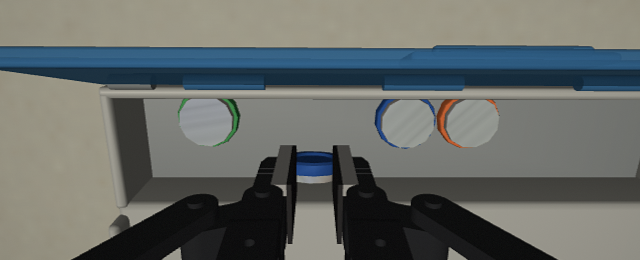

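```bash
python3 -m crank '[{"delta_rot":[0,0,0],"xyz":[0,0,-0.008],"fingers":0.65},{"delta_rot":[0,0,0],"xyz":[0,0,-0.016],"fingers":0.65},{"delta_rot":[0,0,0],"xyz":[0,0,-0.03],"fingers":0.65},{"delta_rot":[0,0,0],"xyz":[-0.02,0,-0.05],"fingers":1},{"delta_rot":[0,0,0],"xyz":[-0.03,0,-0.06],"fingers":1},{"delta_rot":[0,0,0],"xyz":[-0.03,0,-0.06],"fingers":1}]'
python3 - <<'E'
from h import *
b=viewer.read_camera("wrist")["img"]
cv2.imwrite("pics/s6.png",b[:,:,::-1])
c=viewer.read_camera("wrist");print(c["origin"],c["rotation"],c["fx"],c["cx"],c["cy"])
E
```

```text
t: 10.55
eef_pos: [0.4911, 0.0574, 0.0812]
tool_rot: [0.001, 0.706, 0.709, -0.0]
contact_force: [0.5, 0.6, -0.9]
gripper_width: -0.001
grasp_force: 0.0
[0.49111608 0.12600025 0.22327746] [ 0.99093438 -0.13431353 -0.00108511  0.00278596] 363.880352219043 314.16709271312385 242.58872285161934
```

View pics/s6.png

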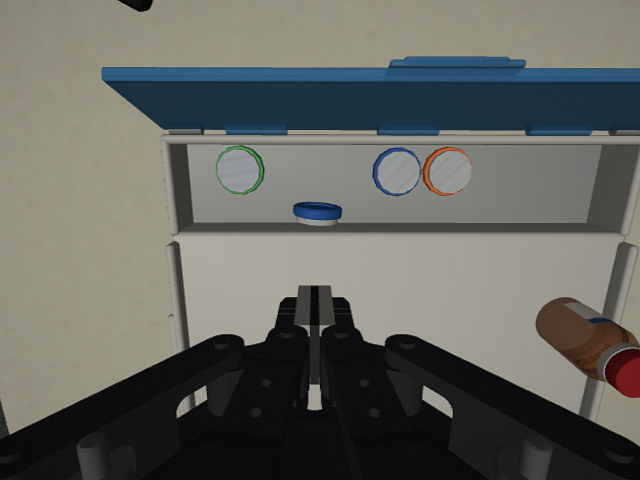

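```bash
python3 -m crank '[{"delta_rot":[0,0,0],"xyz":[0,0,0.02],"fingers":1},{"delta_rot":[0,0,0],"xyz":[0,0,0.038],"fingers":1},{"delta_rot":[0,0,0],"xyz":[0,0,0.045],"fingers":1},{"delta_rot":[0,0,0],"xyz":[0,0,0.047],"fingers":1},{"delta_rot":[0,0,0],"xyz":[0,0,0.048],"fingers":1}]'
python3 -m crank '[{"delta_rot":[0,0,0],"xyz":[0,0,0],"fingers":1}]'
```

```text
t: 11.15
eef_pos: [0.4903, 0.0598, 0.0321]
tool_rot: [-0.0, 0.704, 0.71, -0.0]
contact_force: [-2.7, 0.7, 5.0]
gripper_width: -0.002
grasp_force: 2.6
t: 11.25
eef_pos: [0.491, 0.0597, 0.0325]
tool_rot: [0.0, 0.704, 0.71, 0.0]
contact_force: [-0.7, -1.0, 0.5]
gripper_width: -0.001
grasp_force: 0.0
```

```bash
python3 -m crank '[{"delta_rot":[0,0,0],"xyz":[0.004,0,0.0007],"fingers":1},{"delta_rot":[0,0,0],"xyz":[0.009,0,0.0007],"fingers":1},{"delta_rot":[0,0,0],"xyz":[0.014,0,0.0007],"fingers":1},{"delta_rot":[0,0,0],"xyz":[0.019,0,0.0007],"fingers":1},{"delta_rot":[0,0,0],"xyz":[0.024,0,0.0007],"fingers":1},{"delta_rot":[0,0,0],"xyz":[0.029,0,0.0007],"fingers":1},{"delta_rot":[0,0,0],"xyz":[0.034,0,0.0007],"fingers":1},{"delta_rot":[0,0,0],"xyz":[0.038,0,0.0007],"fingers":1}]'
python3 -m crank '[{"delta_rot":[0,0,0],"xyz":[0,0,-0.02],"fingers":1},{"delta_rot":[0,0,0],"xyz":[-0.03,0,-0.04],"fingers":1},{"delta_rot":[0,0,0],"xyz":[-0.045,0,-0.05],"fingers":1},{"delta_rot":[0,0,0],"xyz":[-0.045,0,-0.05],"fingers":1}]'
python3 - <<'E'
from h import *
b=viewer.read_camera("wrist")["img"]
cv2.imwrite("pics/s7.png",b[:,:,::-1])
E
```

```text
t: 12.05
eef_pos: [0.4903, 0.0984, 0.0314]
tool_rot: [-0.0, 0.704, 0.71, 0.0]
contact_force: [-0.9, -0.2, -0.6]
gripper_width: 0.001
grasp_force: 0.0
t: 12.45
eef_pos: [0.4917, 0.0504, 0.0825]
tool_rot: [0.001, 0.706, 0.708, 0.0]
contact_force: [0.8, 0.5, -0.4]
gripper_width: 0.001
grasp_force: 0.0
```

View pics/s7.png

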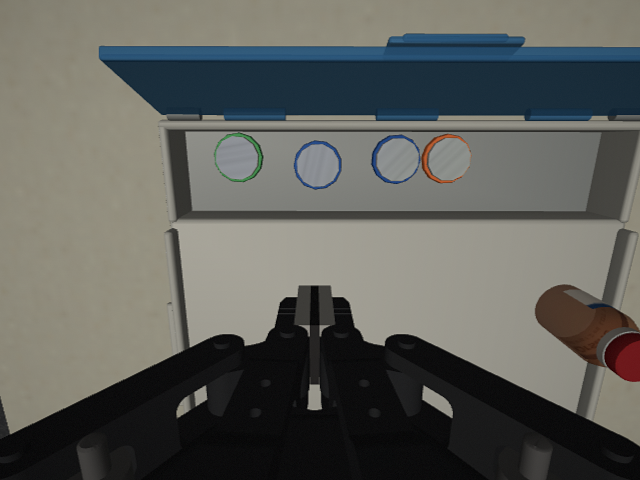

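```bash
python3 -m crank '[{"delta_rot":[0,0,0],"xyz":[0,0.01,-0.03],"fingers":1},{"delta_rot":[0,0,0],"xyz":[0.005,0.025,-0.06],"fingers":1},{"delta_rot":[0,0,0],"xyz":[0.04,0.04,-0.07],"fingers":1},{"delta_rot":[0,0,0],"xyz":[0.08,0.046,-0.07],"fingers":1},{"delta_rot":[0,0,0],"xyz":[0.12,0.046,-0.07],"fingers":1},{"delta_rot":[0,0,0],"xyz":[0.137,0.046,-0.065],"fingers":1},{"delta_rot":[0,0,0],"xyz":[0.137,0.046,-0.045],"fingers":1},{"delta_rot":[0,0,0],"xyz":[0.137,0.046,-0.01],"fingers":1},{"delta_rot":[0,0,0],"xyz":[0.137,0.046,0.01],"fingers":1},{"delta_rot":[0,0,0],"xyz":[0.137,0.046,0.01],"fingers":1}]'
```

```text
t: 13.5
eef_pos: [0.5328, 0.1903, 0.0679]
tool_rot: [-0.002, 0.704, 0.71, -0.003]
contact_force: [-1.0, -0.8, 0.1]
gripper_width: -0.002
grasp_force: 0.0
```

```bash
python3 -m crank '[{"delta_rot":[0,0,0],"xyz":[-0.018,0.002,0],"fingers":1},{"delta_rot":[0,0,0],"xyz":[-0.034,0.003,-0.002],"fingers":1},{"delta_rot":[0,0,0],"xyz":[-0.048,0.003,-0.005],"fingers":1},{"delta_rot":[0,0,0],"xyz":[-0.058,0.003,-0.005],"fingers":1},{"delta_rot":[0,0,0],"xyz":[-0.067,0.003,-0.002],"fingers":1},{"delta_rot":[0,0,0],"xyz":[-0.074,0.003,0.003],"fingers":1},{"delta_rot":[0,0,0],"xyz":[-0.08,0.003,0.008],"fingers":1},{"delta_rot":[0,0,0],"xyz":[-0.085,0.003,0.014],"fingers":1},{"delta_rot":[0,0,0],"xyz":[-0.089,0.003,0.02],"fingers":1},{"delta_rot":[0,0,0],"xyz":[-0.092,0.003,0.025],"fingers":1}]'
python3 -m crank '[{"delta_rot":[0,0,0],"xyz":[-0.002,0,0.003],"fingers":1},{"delta_rot":[0,0,0],"xyz":[-0.003,0,0.006],"fingers":1},{"delta_rot":[0,0,0],"xyz":[-0.003,0,0.008],"fingers":1},{"delta_rot":[0,0,0],"xyz":[-0.003,0,0.008],"fingers":1}]'
```

```text
t: 14.5
eef_pos: [0.5393, 0.0975, 0.0458]
tool_rot: [-0.0, 0.704, 0.71, -0.0]
contact_force: [-0.2, 1.1, 1.2]
gripper_width: 0.002
grasp_force: 0.3
t: 14.9
eef_pos: [0.5395, 0.0947, 0.0383]
tool_rot: [-0.0, 0.704, 0.71, -0.0]
contact_force: [-0.6, 0.2, 0.4]
gripper_width: -0.001
grasp_force: 0.0
```

Press the rest of the way, nearer the tab's edge.

```bash
python3 -m crank '[{"delta_rot":[0,0,0],"xyz":[-0.004,0,0.001],"fingers":1},{"delta_rot":[0,0,0],"xyz":[-0.006,0,0.002],"fingers":1},{"delta_rot":[0,0,0],"xyz":[-0.006,0,0.003],"fingers":1},{"delta_rot":[0,0,0],"xyz":[-0.006,0,0.0035],"fingers":1},{"delta_rot":[0,0,0],"xyz":[-0.006,0,0.0035],"fingers":1}]'
```

```text
t: 15.4
eef_pos: [0.5399, 0.0879, 0.0358]
tool_rot: [0.0, 0.705, 0.709, -0.0]
contact_force: [-2.8, -2.7, 8.8]
gripper_width: 0.001
grasp_force: 4.0
```

```bash
python3 -m crank '[{"delta_rot":[0,0,0],"xyz":[0,0,0.0008],"fingers":1},{"delta_rot":[0,0,0],"xyz":[0,0,0.0008],"fingers":1},{"delta_rot":[0,0,0],"xyz":[0,0,0.0008],"fingers":1}]'
python3 -m crank '[{"delta_rot":[0,0,0],"xyz":[0,0,-0.01],"fingers":1},{"delta_rot":[0,0,0],"xyz":[0,0,-0.04],"fingers":1},{"delta_rot":[0,0,0],"xyz":[-0.03,-0.02,-0.08],"fingers":1},{"delta_rot":[0,0,0],"xyz":[-0.07,-0.02,-0.1],"fingers":1},{"delta_rot":[0,0,0],"xyz":[-0.11,-0.02,-0.11],"fingers":1},{"delta_rot":[0,0,0],"xyz":[-0.14,-0.02,-0.11],"fingers":1},{"delta_rot":[0,0,0],"xyz":[-0.15,-0.02,-0.11],"fingers":1},{"delta_rot":[0,0,0],"xyz":[-0.15,-0.02,-0.11],"fingers":1}]'
python3 - <<'E'
from h import *
a=viewer.read_camera("side")["img"][170:300,190:380];b=viewer.read_camera("wrist")["img"]
a=cv2.resize(a,(640,438),interpolation=cv2.INTER_CUBIC);cv2.imwrite("pics/s8.png",cv2.resize(np.hstack([a,cv2.resize(b,(584,438))]),(800,286))[:,:,::-1])
E
```

```text
t: 15.7
eef_pos: [0.5399, 0.088, 0.0357]
tool_rot: [0.001, 0.705, 0.709, -0.0]
contact_force: [-4.9, -3.1, 15.7]
gripper_width: -0.0
grasp_force: 7.7
t: 16.5
eef_pos: [0.5206, -0.0629, 0.1443]
tool_rot: [0.0, 0.706, 0.709, -0.0]
contact_force: [0.9, 0.1, 0.1]
gripper_width: 0.002
grasp_force: 0.0
```

View pics/s8.png

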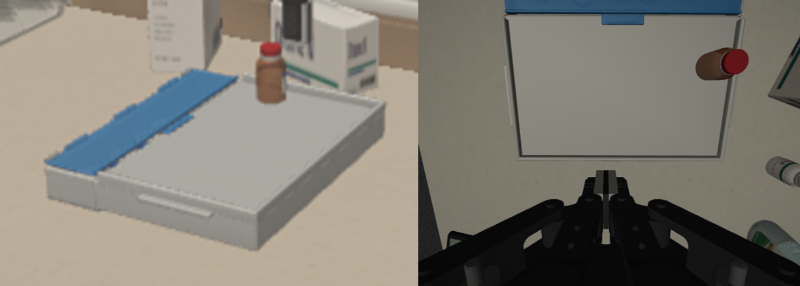

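The cover lies flat over the trough, the platform is empty, and the vial is standing where it was.

```bash
python3 -c "
from station import job;print(job.hand_in())"
```

```text
the job is handed in; nothing more can be done
None
```

I swept all four caps into the trough and pressed the cover shut. The vial is still standing in its place, and I handed the job in at about 16.5 s; the hand-in call returned no verdict.

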